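Start the altar lamp timer through its push-and-turn safety knob

TASK

Start the altar lamp's timer: turn its big top knob clockwise up to the hidden safety stop, push the knob in there, turn it past the stop all the way round to the end of its travel, then let it spring back up and let go. The timer only stands loose on the wooden step, so lean on it while you turn so that it neither swings round nor slides away, but press by feel and never force the knob down where it will not go; leave the vase, the cups and the horse alone.

Things in the scene. Friction and masses are not known exactly. Their poses are not given: they have to be found in the camera images.
- step: fixed low wooden altar step, 300 mm deep (its x) x 600 mm wide (its y), flat top 30 mm above its origin; origin on its centre line, near the shelf surface. It may be sunk up to 10 mm into the shelf. The timer, vase, cups and horse stand loose on it.
- timer: lamp timer: white plastic box 150 x 150 mm, its top 58 mm above its origin, 0.85 kg, loose on four close-set rubber feet 44 mm out from the middle. Origin: centre, level with the feet's undersides; z up, the knob's axis; x points from the front (grey strip) to the back. Unloaded it spins on its feet more easily than the knob turns; a push of 10 to 15 N down on the knob makes it stand fast.
- timer_front (a point): middle of the timer's front face, 75 mm from its axis (its -x), 34 mm above its underside; never more than 25 mm from where it started
- timer_left (a point): middle of the timer's left face, 75 mm from its axis (its +y), 34 mm above its underside; never more than 25 mm from where it started. Pushing the timer down with more than about 45 N counts as forcing it
- knob_grip (a point): centre of the knob's grip bar, on the turning axis, 93.5 mm above the timer's underside while the knob is up. The bar is 84 mm long (this point's x), 18 mm wide (its y), 30 mm tall (15 mm above and below this point) and stands on a grey disc of 92 mm diameter, on which fingertips may press beside the bar. White line: the bar's +x end. Gap under the disc 10.5 mm.
- knob (a joint): turn of the knob, rad, clockwise from above; 0 off (bar along the timer's x), 1.35 end of travel (white line at the second long tick). Friction 0.32 N m, stays where left. Starts at 0 to 0.15. The hidden safety stop blocks it somewhere between 0.45 and 0.80. Pushed in 5.5 mm or more it passes under the stop and is clear 0.39 rad further on, where it can spring up.
- push (a joint): how far the knob is pushed in, m; 0 up, 0.008 fully in. The spring takes 4 N to start and about 17 N fully in. The knob is solid (gives 1 to 2 mm at most under a firm push) until it is within about 0.12 rad of the safety stop; only from there on can it be pushed in.
- vase: blue porcelain vase, 76 mm across, 128 mm tall, loose on the step at least 0.17 m from the timer's axis; origin under its centre
- cup_a: small steel cup, 60 mm across and 60 mm tall, loose on the step; origin under its centre
- cup_b: the other, equal steel cup; origin under its centre
- horse: white ceramic horse on a plinth, 100 mm long, 110 mm tall, loose on the step; origin under its centre
Things that resemble listed ones, but are neither listed nor needed, are in the scene too. What is meant by the timer is not pink, purple or yellow, and is the larger of those in its own colour.

How it is judged:
By the outcome, as a careful person would: the job done as asked, in the order asked, and still so for the second after the job is handed in, with the robot touching nothing.
It also fails if it takes over 48 s, if anything falls off the work surface, if the arm or the gripper's body presses on something with over 40 N, if the wrist force passes 120 N, or if a joint passes its speed limit or range.

ROBOT

A 6-joint arm with a two-finger parallel gripper is mounted at the origin on the work surface. World frame = base frame: x ahead of the robot, y to its left, z up, the work surface at z = 0. Lengths are in m, angles in rad, forces in N, time in s.
With the tool pointing down it reaches from about 0.425 to 0.95 m from the base axis. Payload 3.5 kg.
Tool frame: the origin (TCP) lies midway between the tips of the shut fingers; the grasp point (between the pads) lies 19 mm behind it; z points along the fingers, y is the line along which they close (so a half turn about z gives the same grasp; the last joint's range is limited). The gripper opens to 85 mm and grips with 20 to 120 N. Pads are 22 mm wide; open, the fingers measure 114 mm over their backs; the gripper's body (76 mm by 85 mm) begins 54 mm behind the grasp point. The pads swing forward as they close: fully open they stand 13 mm farther back than shut.
Start: joints at [1.064, 0.286, 1.577, -0, 1.279, -0.15], TCP at [0.236, 0.632, 0.231] pointing down, gripper open.
Joint ranges: [-2.77, 2.77], [-0.9, 2.22], [0.21, 2.48], [-1.53, 4.67], [0.24, 2.81], [-2.84, 2.84]. Speed limits (rad/s): [2.79, 2.79, 3.14, 3.14, 3.14, 3.14].

INTERFACE

Orientations are given as a 3x3 rotation matrix whose columns are the frame's x, y, z axes.
In Python, from station import manip, optics gives the robot as it stands.
- The arm moves only by the tool apply_moves, never from a script. Its argument "plan" is a list of rows, each a list of 5 numbers: the shift along the tool's x, y, z each as a share of 0.04 m, from -1 to 1, then the turn about the tool's z as a share of 0.1 rad, from -1 to 1, then the opening, from -1 (shut) to 1 (fully open). A call has 1 to 10 rows; each row shifts and turns the commanded pose from where the row before left it, along the tool's axes as they then stand; what a row does not reach is not made up. A row lasts 1/8 s, in which the tool goes at most 62.5 mm and 10.7 degrees, less where a joint would pass 70% of its speed; a pose out of reach is approached as far as the arm can. A call with a number of a shift or a turn outside -1 to 1 is refused whole. A call with a gripper value outside its range is refused whole. The fingers move at their own pace and stop on an object; "squeeze" is the grip in N (left out, the last holds). Time passes only in rows, so rows that do not move let the fingers close. It gives the time, the measured TCP pose, the force, the opening and the grip force at its end, in the units of the state.
- manip.get_state(): the state, without advancing time (a new reading comes with each control period).
- optics.snapshot(name): name is "scene" or "top" or "wrist"; returns the picture (384x512x3 uint8, red, green, blue); there is no depth.
- optics.get_calibration(name): a dict with "fx", "fy", "cx", "cy" (pixels), "rvec" (rotation vector, rad) and "tvec" (3), from world to camera coordinates, as OpenCV has them. Camera axes: x right, y down, z forward; pixel columns grow to the right and rows downward; lengths in m; the calibration is good to about 2 mm. A picture is of the moment at which its call begins: read the wrist's pose just before it. get_calibration takes no time and is no camera call; for the wrist camera it gives the pose at the moment of the call.
- manip.sign_off(): hands the job in; it is judged then, once.
The state is a dict: "clock": time; "qpos": joint angles; "qd": joint speeds; "tau": joint torques, N m; "tcp_pos": TCP position; "tcp_rot": TCP orientation; "contact_force": force on the tool from outside, world axes, zero at the start; "ft_torque": the same for the moment, N m; "gripper_width": finger opening in m; "grasp_force": force on a finger pad.
Only numpy, scipy, OpenCV 4.12 (cv2) and the standard library are available. Lean on these libraries where they do the work, as an engineer would, in place of code of your own. Each camera call takes 0.05 s, during which the arm holds its last target. There are 200 camera calls.

## Working session

There is one attempt and no reset: what is moved stays moved. The work goes in short steps, Python scripts to look and compute and a tool call to move; the robot and the scene stay as the last step left them, time stands still between calls to the robot, and variables do not carry over. Pictures are saved under pics/ and viewed, at most 10 in all, crops included, and the job is handed in when it is done.

Besides the shell and the picture viewer there is one more tool, called as name(argument=value, ...), one argument or row to a line, values as JSON. apply_moves: Moves the arm, as the interface text tells. Its arguments: {"type":"object","properties":{"plan":{"type":"array","items":{"type":"array","items":{"type":"number"}}},"squeeze":{"type":"number"}},"required":["plan"]}

```bash
mkdir -p pics; python3 - <<'E'
from station import manip, optics
import cv2,numpy as np
for n in("scene","top"):
    im=optics.snapshot(n); cv2.imwrite(f"pics/{n}.png",im[:,:,::-1])
    c=optics.get_calibration(n); print(n,c)
print(manip.get_state())
E
```

```text
scene {'fx': 359.01051362572474, 'fy': 359.01051362572474, 'cx': 251.50792223471004, 'cy': 190.23895262991857, 'rvec': array([ 2.01163157,  1.41482416, -0.58539487]), 'tvec': array([-0.15235134, -0.3204799 ,  1.26756491])}
top {'fx': 348.15941473473254, 'fy': 348.15941473473254, 'cx': 253.74138012034308, 'cy': 195.29096243169474, 'rvec': array([ 2.11847187, -2.11466073,  0.14641146]), 'tvec': array([-0.02377378,  0.58670606,  0.97617315])}
{'clock': 0.1, 'qpos': array([ 1.06400362e+00,  2.87133656e-01,  1.57803444e+00,  2.70999108e-05,
        1.27862649e+00, -1.50027855e-01]), 'qd': array([-0.00096796, -0.00197587, -0.0023879 ,  0.00074802,  0.00237192,
       -0.00111832]), 'tau': array([ 1.83160300e-03, -4.07298017e+01, -2.93701315e+01, -6.92504818e-05,
        3.39111393e-03,  8.98332161e-06]), 'tcp_pos': array([0.23542895, 0.63197111, 0.23004571]), 'tcp_rot': array([[-9.37028654e-01,  3.49250785e-01, -1.09145216e-03],
       [ 3.49252310e-01,  9.37026769e-01, -1.91256310e-03],
       [ 3.54755731e-04, -2.17331861e-03, -9.99997575e-01]]), 'contact_force': array([-0.12428991, -0.35285618, -0.09601898]), 'ft_torque': array([ 0.0140162 , -0.00552047, -0.02337214]), 'grasp_force': 0.0, 'gripper_width': 0.08559515173602775}
```

View pics/top.png

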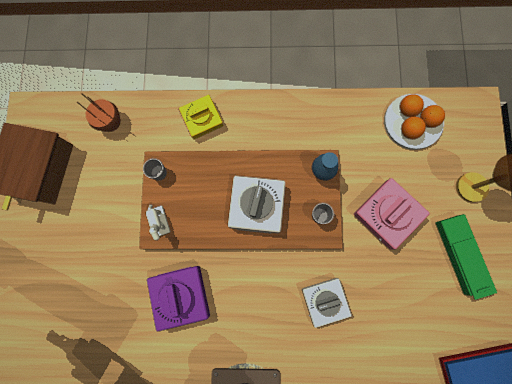

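View pics/scene.png

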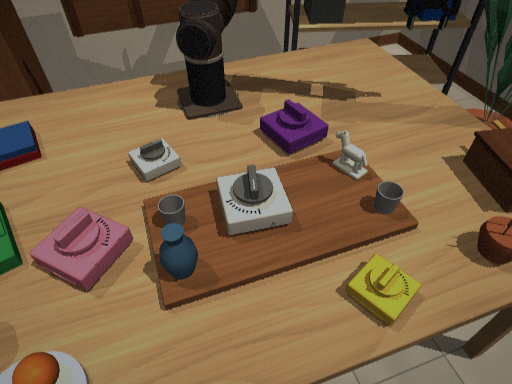

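The timer is the large white box in the middle of the step (top view ~(257,204), scene ~(254,200)). The small white one at (327,302) is a decoy. I'll crop in closer.

```bash
cat > h.py <<'E'
import numpy as np,cv2
from station import manip,optics
def ray(c,px,z):
    K=np.array([[c['fx'],0,c['cx']],[0,c['fy'],c['cy']],[0,0,1]]);R=cv2.Rodrigues(np.array(c['rvec']))[0];t=np.array(c['tvec']).ravel()
    o=-R.T@t; d=R.T@np.linalg.solve(K,np.array([px[0],px[1],1.]))
    return o+d*(z-o[2])/d[2]
def proj(c,P):
    K=np.array([[c['fx'],0,c['cx']],[0,c['fy'],c['cy']],[0,0,1]])
    return cv2.projectPoints(np.array(P,float).reshape(-1,3),np.array(c['rvec']),np.array(c['tvec']),K,None)[0].reshape(-1,2)
E
python3 - <<'E'
from h import *
a=cv2.imread('pics/top.png')[165:245,215:300];b=cv2.imread('pics/scene.png')[160:240,210:295]
cv2.imwrite('pics/crop.png',np.hstack([cv2.resize(x,None,fx=4.6,fy=4.6,interpolation=cv2.INTER_CUBIC) for x in(a,b)]))
c=optics.get_calibration('top')
im=cv2.imread('pics/top.png');hsv=cv2.cvtColor(im,cv2.COLOR_BGR2HSV)
m=((hsv[...,1]<60)&(hsv[...,2]>150)).astype(np.uint8);m[:165]=0;m[245:]=0;m[:,:215]=0;m[:,300:]=0
pts=np.argwhere(m)[:,::-1].astype(np.float32)
r=cv2.minAreaRect(pts);print(r)
for z in(.03+.058,):
    B=np.array([ray(c,p,z) for p in cv2.boxPoints(r)]);print(B,B.mean(0))
# step corners
s=optics.get_calibration('scene')
for p in((146,152),(339,151),(342,248),(140,248)):print(ray(c,p,.03))
for p in((146,211),(351,152),(416,216),(156,303)):print('s',ray(s,p,.03))
E
```

```text
((256.0544738769531, 203.4554443359375), (52.338958740234375, 51.642433166503906), 5.710593223571777)
[[ 0.49143237  0.04925971  0.088     ]
 [ 0.63890455  0.0370509   0.088     ]
 [ 0.62323486 -0.11196106  0.088     ]
 [ 0.47724745 -0.09618391  0.088     ]] [ 0.55770481 -0.03045859  0.088     ]
[0.72699185 0.3133165  0.03      ]
[ 0.72693561 -0.28141227  0.03      ]
[ 0.43454009 -0.27929308  0.03      ]
[0.43220104 0.31416949 0.03      ]
s [ 0.47712977 -0.27802517  0.03      ]
s [0.45497821 0.29912141 0.03      ]
s [0.71332981 0.32246577 0.03      ]
s [ 0.7245337 -0.2929444  0.03     ]
```

View pics/crop.png

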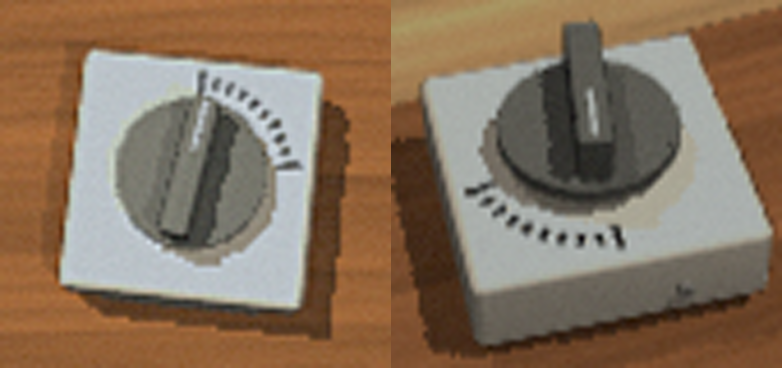

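The bar lies at yaw ≈ -13° with the white line pointing away from the robot, and the timer is at about (0.558, -0.030) with yaw ≈ -6°. I'll move above it.

apply_moves(
  plan=[
    [-0.95,-0.9,0,0,1],
    [-0.95,-0.9,0,0,1],
    [-0.95,-0.9,0,0,1],
    [-0.95,-0.9,0,0,1],
    [-0.95,-0.9,0,0,1],
    [-0.95,-0.9,0,0,1],
    [-0.95,-0.9,0,0,1],
  ],
)

```text
clock: 0.98
tcp_pos: [0.3971, 0.3018, 0.2309]
tcp_rot: [[-0.937, 0.349, -0.0], [0.349, 0.937, -0.0], [0.0, -0.0, -1.0]]
contact_force: [0.9, -0.6, -0.5]
gripper_width: 0.0854
grasp_force: 0.0
```

apply_moves(
  plan=[
    [-0.95,-0.9,0,0,1],
    [-0.95,-0.9,0,0,1],
    [-0.95,-0.9,0,0,1],
    [-0.95,-0.9,0,0,1],
    [-0.95,-0.9,0,0,1],
    [-0.95,-0.9,0,0,1],
    [-0.95,-0.9,0,0,1],
    [0,0,0,-1,1],
    [0,0,0,-0.3,1],
    [0,0,0,0,1],
  ],
)

```text
clock: 2.22
tcp_pos: [0.5578, -0.0251, 0.231]
tcp_rot: [[-0.974, 0.225, -0.001], [0.225, 0.974, 0.0], [0.001, 0.0, -1.0]]
contact_force: [0.2, 0.3, 0.3]
gripper_width: 0.0854
grasp_force: 0.0
```

```bash
python3 - <<'E'
from h import *
s=manip.get_state();c=optics.get_calibration('wrist');im=optics.snapshot('wrist')
cv2.imwrite('pics/w1.png',im[:,:,::-1]);print(s['tcp_pos'],s['tcp_rot'],s['qpos'],s['clock'],s['contact_force'])
np.save('c1.npy',c,allow_pickle=True)
print(proj(c,[[.558,-.03,.088],[.558,-.03,.1385]]))
E
```

```text
[ 0.55780119 -0.02509257  0.23097371] [[-9.74320685e-01  2.25163720e-01 -7.08097248e-04]
 [ 2.25163631e-01  9.74320942e-01  2.03763831e-04]
 [ 7.35794200e-04  3.90935685e-05 -9.99999729e-01]] [-2.26676674e-01  3.06782997e-02  1.86603621e+00  4.15929631e-05
  1.24561392e+00 -1.57037525e+00] 2.225 [0.17344169 0.29684647 0.25344424]
[[244.02750087 181.23919268]
 [242.91216519 197.50742164]]
```

View pics/w1.png

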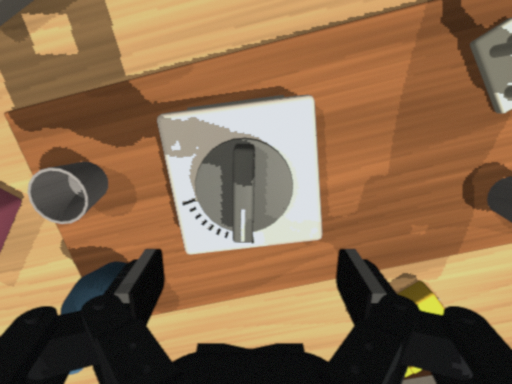

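Wrist view: timer centred at ~(243,180), bar vertical in the picture and so aligned with the tool, disc x 195–293 and y 137–233, white line toward the bottom.

```bash
python3 - <<'E'
from h import *
c=np.load('c1.npy',allow_pickle=True).item();s=manip.get_state();R=s['tcp_rot'];p=s['tcp_pos']
for n,px,z in(("disc",(244,185),.1075),("discL",(195,185),.1075),("discR",(293,185),.1075),("discT",(244,137),.1075),("discB",(244,233),.1075),("far",(243,144),.1385),("near",(243,232),.1385)):
    P=ray(c,px,z);print(n,P.round(4),(R.T@(P-p)).round(4))
im=cv2.imread('pics/w1.png');h=cv2.cvtColor(im,cv2.COLOR_BGR2HSV)
for y in (160,175,190,205,220):print(y,im[y,185:305:1,1].tolist()[35:85])
# box corners (top face)
for q in((158,116),(313,97),(322,239),(187,254)):print(ray(c,q,.086).round(4))
E
```

```text
disc [ 0.5563 -0.0293  0.1075] [ 0.0005 -0.0045  0.1236]
discL [ 0.5461 -0.0736  0.1075] [ 0.0005 -0.05    0.1236]
discR [0.5666 0.0151 0.1075] [0.0004 0.041  0.1236]
discT [ 0.5134 -0.0191  0.1075] [ 0.0446 -0.0043  0.1236]
discB [ 0.6039 -0.0406  0.1075] [-0.0485 -0.0048  0.1236]
far [ 0.5148 -0.0196  0.1385] [ 0.0431 -0.0045  0.0926]
near [ 0.5886 -0.0372  0.1385] [-0.0328 -0.005   0.0926]
160 [74, 75, 74, 73, 73, 73, 76, 75, 74, 74, 75, 74, 70, 66, 69, 73, 75, 75, 74, 77, 74, 76, 76, 74, 75, 76, 74, 73, 72, 74, 73, 71, 67, 62, 80, 101, 114, 115, 116, 117, 118, 116, 118, 118, 118, 121, 130, 135, 137, 136]
175 [107, 88, 80, 76, 73, 72, 75, 75, 74, 72, 73, 71, 65, 63, 68, 70, 75, 77, 76, 75, 74, 74, 74, 74, 74, 73, 73, 71, 73, 72, 72, 69, 62, 60, 77, 101, 113, 116, 115, 117, 116, 117, 117, 117, 117, 119, 121, 128, 134, 137]
190 [122, 106, 87, 74, 73, 74, 73, 71, 74, 72, 73, 70, 70, 82, 97, 113, 122, 125, 126, 126, 128, 130, 128, 128, 130, 130, 131, 133, 134, 134, 133, 126, 113, 99, 105, 112, 113, 115, 114, 113, 115, 113, 116, 116, 116, 119, 126, 133, 134, 134]
205 [121, 99, 80, 73, 71, 73, 72, 72, 71, 71, 73, 71, 70, 83, 100, 115, 124, 125, 127, 126, 126, 126, 127, 127, 130, 128, 129, 130, 131, 133, 127, 121, 107, 100, 103, 111, 112, 114, 112, 113, 113, 113, 114, 116, 115, 122, 127, 130, 132, 132]
220 [117, 96, 77, 72, 73, 73, 73, 70, 71, 72, 72, 69, 69, 83, 101, 116, 123, 126, 125, 127, 145, 191, 220, 220, 198, 159, 131, 121, 115, 115, 110, 103, 93, 92, 104, 110, 112, 112, 112, 113, 112, 111, 113, 113, 113, 112, 114, 113, 114, 114]
[ 0.4789 -0.0939  0.086 ]
[0.4948 0.05   0.086 ]
[0.6393 0.036  0.086 ]
[ 0.6242 -0.1093  0.086 ]
```

apply_moves(
  plan=[
    [-0.04,-0.11,0.95,0,1],
    [0,0,0.95,0,1],
    [0,0,0.95,0,1],
    [0,0,0,0,1],
    [0,0,0,0,-1],
    [0,0,0,0,-1],
    [0,0,0,0,-1],
    [0,0,0,0,-1],
  ],
  squeeze=40,
)

```text
clock: 3.28
tcp_pos: [0.5594, -0.0309, 0.1185]
tcp_rot: [[-0.974, 0.225, 0.002], [0.225, 0.974, -0.002], [-0.002, -0.001, -1.0]]
contact_force: [0.4, -0.4, 2.2]
gripper_width: 0.017
grasp_force: 44.1
```

```bash
python3 - <<'E'
from h import *
s=manip.get_state();c=optics.get_calibration('scene');im=optics.snapshot('scene')
cv2.imwrite('pics/s2.png',cv2.resize(im[100:260,170:350,::-1],None,fx=3.5,fy=3.5,interpolation=cv2.INTER_CUBIC));print({k:np.round(s[k],4).tolist() for k in s})
E
```

```text
{'clock': 3.275, 'qpos': [-0.2357, 0.1562, 1.9506, -0.0013, 1.0324, -1.5789], 'qd': [-0.0025, 0.0024, -0.0064, 0.0021, -0.0041, 0.0031], 'tau': [1.7135, -30.981, -24.3715, 0.3131, 0.1794, -0.1356], 'tcp_pos': [0.5594, -0.0309, 0.1185], 'tcp_rot': [[-0.9744, 0.2249, 0.0021], [0.2249, 0.9744, -0.0017], [-0.0024, -0.0012, -1.0]], 'contact_force': [0.3515, -0.4269, 2.2165], 'ft_torque': [-0.0089, 0.0649, -0.0867], 'grasp_force': 44.119, 'gripper_width': 0.017}
```

View pics/s2.png

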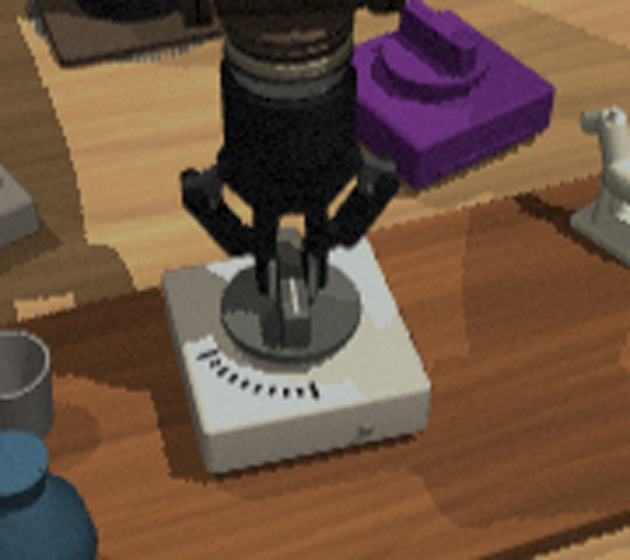

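apply_moves(
  plan=[
    [0,0,0,0,-0.35],
    [0,0,0,0,-0.35],
    [0,0,0.1,0,-0.35],
    [0,0,0,0,-0.35],
  ],
)

```text
clock: 3.82
tcp_pos: [0.5582, -0.03, 0.1125]
tcp_rot: [[-0.974, 0.225, -0.001], [0.225, 0.974, 0.0], [0.002, 0.0, -1.0]]
contact_force: [0.1, 0.0, -0.2]
gripper_width: 0.0277
grasp_force: 0.0
```

apply_moves(
  plan=[
    [0,0,0.08,0,-0.35],
    [0,0,0,0,-0.35],
  ],
)

```text
clock: 4.08
tcp_pos: [0.5585, -0.0302, 0.1097]
tcp_rot: [[-0.974, 0.225, -0.001], [0.225, 0.974, 0.0], [0.001, 0.0, -1.0]]
contact_force: [0.1, 0.8, 0.2]
gripper_width: 0.0277
grasp_force: 0.0
```

apply_moves(
  plan=[
    [0,0,0.05,0,-0.35],
    [0,0,0,0,-0.35],
  ],
)

```text
clock: 4.32
tcp_pos: [0.5586, -0.0302, 0.1079]
tcp_rot: [[-0.974, 0.225, -0.0], [0.225, 0.974, 0.0], [0.0, -0.0, -1.0]]
contact_force: [-0.1, 0.1, 0.2]
gripper_width: 0.0279
grasp_force: 0.0
```

apply_moves(
  plan=[
    [0,0,0.05,0,-0.35],
    [0,0,0,0,-0.35],
  ],
)

```text
clock: 4.58
tcp_pos: [0.559, -0.0303, 0.1071]
tcp_rot: [[-0.974, 0.225, 0.0], [0.225, 0.974, -0.0], [-0.0, -0.0, -1.0]]
contact_force: [-2.7, -0.3, 4.7]
gripper_width: 0.0277
grasp_force: 2.4
```

apply_moves(
  plan=[
    [0,0,0.04,0,-0.35],
    [0,0,0,0,-0.35],
  ],
)

```text
clock: 4.82
tcp_pos: [0.559, -0.0303, 0.1067]
tcp_rot: [[-0.974, 0.225, -0.0], [0.225, 0.974, -0.0], [0.0, -0.0, -1.0]]
contact_force: [-5.6, 0.8, 9.8]
gripper_width: 0.0277
grasp_force: 5.3
```

apply_moves(
  plan=[
    [0,0,-0.09,0,-0.35],
    [0,0,0,0,-1],
    [0,0,0,0,-1],
    [0,0,0,0,-1],
    [0,0,0,0,-1],
  ],
  squeeze=50,
)

```text
clock: 5.45
tcp_pos: [0.5592, -0.0307, 0.1085]
tcp_rot: [[-0.974, 0.225, 0.001], [0.225, 0.974, -0.001], [-0.001, -0.001, -1.0]]
contact_force: [0.3, -2.7, 4.5]
gripper_width: 0.0172
grasp_force: 50.6
```

apply_moves(
  plan=[
    [0,0,0.06,0,-1],
    [0,0,0,0,-1],
  ],
)

```text
clock: 5.7
tcp_pos: [0.5594, -0.0307, 0.108]
tcp_rot: [[-0.974, 0.225, 0.0], [0.225, 0.974, -0.001], [-0.001, -0.001, -1.0]]
contact_force: [-4.8, -2.0, 12.2]
gripper_width: 0.0173
grasp_force: 51.9
```

apply_moves(
  plan=[
    [0,0,0.015,0.3,-1],
    [0,0,0,0.3,-1],
    [0,0,0,0.3,-1],
    [0,0,0,0,-1],
  ],
)

```text
clock: 6.2
tcp_pos: [0.5594, -0.0308, 0.1079]
tcp_rot: [[-0.951, 0.31, 0.0], [0.31, 0.951, -0.002], [-0.001, -0.001, -1.0]]
contact_force: [-4.5, -3.2, 13.8]
gripper_width: 0.0171
grasp_force: 51.9
```

```bash
cat > st.py <<'E'
from h import *
s=manip.get_state();R=s['tcp_rot']
print('F',s['contact_force'].round(1),'T',s['ft_torque'].round(2),'turn',round(float(np.arctan2(-.2249*-1,-.9744)-np.arctan2(R[1,0],R[0,0])),3),'z',s['tcp_pos'].round(4),s['qpos'][5].round(3),s['clock'])
im=optics.snapshot('top');c=optics.get_calibration('top')
h=cv2.cvtColor(im,cv2.COLOR_RGB2HSV);m=((h[...,1]<60)&(h[...,2]>150)).astype(np.uint8);m[:165]=0;m[245:]=0;m[:,:215]=0;m[:,300:]=0
r=cv2.minAreaRect(np.argwhere(m)[:,::-1].astype(np.float32));print('box',np.round(r[0],1),np.round(r[1],1),round(r[2],2))
E
python3 st.py
```

```text
F [-4.5 -3.2 13.8] T [-0.34  0.75  0.07] turn 0.088 z [ 0.5594 -0.0308  0.1079] -1.49 6.2
box [256.3 203.3] [51.5 49.4] 5.19
```

apply_moves(
  plan=[
    [0,0,0,0.4,-1],
    [0,0,0,0.4,-1],
    [0,0,0,0.4,-1],
  ],
)

```text
clock: 6.62
tcp_pos: [0.5593, -0.0309, 0.1063]
tcp_rot: [[-0.907, 0.422, 0.001], [0.422, 0.907, -0.002], [-0.002, -0.001, -1.0]]
contact_force: [-1.6, -3.1, 7.6]
gripper_width: 0.017
grasp_force: 50.9
```

```bash
python3 st.py; python3 - <<'E'
from h import *
a=optics.snapshot('scene')[120:250,190:320,::-1];b=optics.snapshot('wrist')[:,:,::-1]
cv2.imwrite('pics/k3.png',np.hstack([cv2.resize(a,(384,384),interpolation=cv2.INTER_CUBIC),b[:,60:440]]))
E
```

```text
F [-1.6 -3.1  7.6] T [-0.52  0.21  0.39] turn 0.209 z [ 0.5593 -0.0309  0.1063] -1.37 6.625
box [264.3 210.4] [46.3 55.7] 71.9
```

View pics/k3.png

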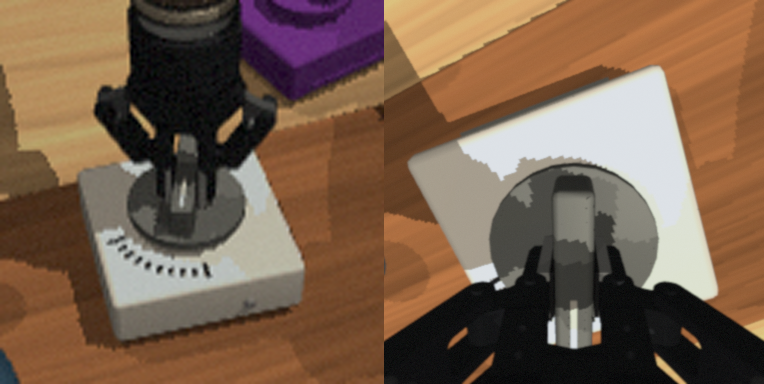

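Between fingers and disc, the knob has begun to yield (z -1.6 mm, force fell to 7.6 N), so the pre-stop window has been reached. The box still stands. I'll restore the lean and creep to the stop.

apply_moves(
  plan=[
    [0,0,0.05,0,-1],
    [0,0,0,0.3,-1],
    [0,0,0,0.3,-1],
  ],
)

```text
clock: 7.15
tcp_pos: [0.5593, -0.0308, 0.1046]
tcp_rot: [[-0.88, 0.475, 0.001], [0.475, 0.88, -0.002], [-0.001, -0.001, -1.0]]
contact_force: [-2.4, -3.1, 8.1]
gripper_width: 0.0169
grasp_force: 51.2
```

```bash
python3 st.py
```

```text
F [-2.4 -3.1  8.1] T [-0.46  0.38  0.3 ] turn 0.268 z [ 0.5593 -0.0308  0.1046] -1.31 7.15
box [264.3 210.4] [46.3 55.7] 71.9
```

apply_moves(
  plan=[
    [0,0,0,0.3,-1],
    [0,0,0,0.2,-1],
  ],
)

```text
clock: 7.45
tcp_pos: [0.5594, -0.0307, 0.1046]
tcp_rot: [[-0.855, 0.518, 0.001], [0.518, 0.855, -0.002], [-0.002, -0.001, -1.0]]
contact_force: [-1.8, -2.3, 8.5]
gripper_width: 0.017
grasp_force: 51.1
```

```bash
python3 st.py
```

```text
F [-1.8 -2.3  8.5] T [-0.33  0.27  0.41] turn 0.318 z [ 0.5594 -0.0307  0.1046] -1.261 7.45
box [264.1 210.6] [45.9 55.7] 72.58
```

apply_moves(
  plan=[
    [0,0,0,0.25,-1],
    [0,0,0,0.25,-1],
  ],
)

```text
clock: 7.75
tcp_pos: [0.5597, -0.0304, 0.1047]
tcp_rot: [[-0.828, 0.56, 0.002], [0.56, 0.828, -0.001], [-0.002, 0.0, -1.0]]
contact_force: [-1.3, -0.0, 8.3]
gripper_width: 0.0173
grasp_force: 51.0
```

```bash
python3 st.py
```

```text
F [-1.3 -0.   8.3] T [-0.16  0.1   0.47] turn 0.368 z [ 0.5597 -0.0304  0.1047] -1.211 7.75
box [264.2 211. ] [45.6 56.3] 73.61
```

Torque is rising and the box creeps slightly, so the knob is at the stop. Now I'll push in by feel.

apply_moves(
  plan=[
    [0,0,0.05,-0.2,-1],
    [0,0,0.03,0,-1],
    [0,0,0,0,-1],
  ],
)

```text
clock: 8.18
tcp_pos: [0.5598, -0.0304, 0.1023]
tcp_rot: [[-0.838, 0.546, 0.002], [0.546, 0.838, -0.0], [-0.001, 0.001, -1.0]]
contact_force: [-2.5, -1.0, 13.1]
gripper_width: 0.0174
grasp_force: 52.0
```

apply_moves(
  plan=[
    [0,0,0.04,0,-1],
    [0,0,0.03,0,-1],
    [0,0,0,0,-1],
  ],
)

```text
clock: 8.55
tcp_pos: [0.5599, -0.0304, 0.1007]
tcp_rot: [[-0.838, 0.546, 0.001], [0.546, 0.838, -0.0], [-0.001, 0.0, -1.0]]
contact_force: [-4.6, -1.5, 17.8]
gripper_width: 0.0169
grasp_force: 52.7
```

```bash
python3 st.py
```

```text
F [-4.6 -1.5 17.8] T [-0.09  1.02 -0.26] turn 0.35 z [ 0.5599 -0.0304  0.1007] -1.229 8.55
box [264.6 211.2] [45.3 56.3] 72.58
```

apply_moves(
  plan=[
    [0,0,0,0.4,-1],
    [0,0,0,0.4,-1],
    [0,0,0,0.4,-1],
  ],
)

```text
clock: 8.98
tcp_pos: [0.5598, -0.0305, 0.1007]
tcp_rot: [[-0.768, 0.641, 0.001], [0.641, 0.768, -0.001], [-0.002, -0.0, -1.0]]
contact_force: [-5.5, -0.9, 17.0]
gripper_width: 0.0173
grasp_force: 52.3
```

```bash
python3 st.py
```

```text
F [-5.5 -0.9 17. ] T [-0.18  1.    0.35] turn 0.469 z [ 0.5598 -0.0305  0.1007] -1.11 8.975
box [264.2 211. ] [45.6 56.3] 73.61
```

apply_moves(
  plan=[
    [0,0,0,0.4,-1],
    [0,0,0,0.4,-1],
    [0,0,0,0.4,-1],
    [0,0,0,0.4,-1],
  ],
)

```text
clock: 9.52
tcp_pos: [0.5598, -0.0306, 0.1008]
tcp_rot: [[-0.656, 0.755, 0.001], [0.755, 0.656, -0.001], [-0.002, -0.0, -1.0]]
contact_force: [-6.0, -0.4, 16.9]
gripper_width: 0.0176
grasp_force: 52.4
```

```bash
python3 st.py
```

```text
F [-6.  -0.4 16.9] T [-0.13  1.01  0.37] turn 0.628 z [ 0.5598 -0.0306  0.1008] -0.95 9.525
box [264.2 211. ] [45.6 56.3] 73.61
```

Torque is steady at ~0.36, equal to knob friction, and the box is standing fast. The knob has passed the stop.

apply_moves(
  plan=[
    [0,0,0,0.4,-1],
    [0,0,0,0.4,-1],
    [0,0,0,0.4,-1],
    [0,0,0,0.4,-1],
    [0,0,0,0.4,-1],
    [0,0,0,0.4,-1],
    [0,0,0,0.4,-1],
  ],
)

```text
clock: 10.45
tcp_pos: [0.5596, -0.0307, 0.1008]
tcp_rot: [[-0.422, 0.907, 0.001], [0.907, 0.422, -0.002], [-0.002, -0.0, -1.0]]
contact_force: [-6.4, -1.3, 17.8]
gripper_width: 0.0171
grasp_force: 52.4
```

```bash
python3 st.py
```

```text
F [-6.4 -1.3 17.8] T [-0.25  1.11  0.37] turn 0.908 z [ 0.5596 -0.0307  0.1008] -0.67 10.45
box [264.6 211.2] [45.3 56.3] 72.58
```

apply_moves(
  plan=[
    [0,0,0,0.4,-1],
    [0,0,0,0.4,-1],
    [0,0,0,0.4,-1],
    [0,0,0,0.4,-1],
  ],
)

```text
clock: 11.0
tcp_pos: [0.5595, -0.0307, 0.1007]
tcp_rot: [[-0.272, 0.962, 0.0], [0.962, 0.272, -0.002], [-0.002, -0.0, -1.0]]
contact_force: [-6.8, -2.5, 17.8]
gripper_width: 0.0172
grasp_force: 52.4
```

```bash
python3 st.py
```

```text
F [-6.8 -2.5 17.8] T [-0.28  1.17  0.27] turn 1.068 z [ 0.5595 -0.0307  0.1007] -0.51 11.0
box [264.5 211.2] [45.3 56. ] 72.58
```

apply_moves(
  plan=[
    [0,0,0,0.4,-1],
    [0,0,0,0.4,-1],
    [0,0,0,0.4,-1],
  ],
)

```text
clock: 11.42
tcp_pos: [0.5595, -0.0308, 0.1008]
tcp_rot: [[-0.155, 0.988, 0.0], [0.988, 0.155, -0.002], [-0.002, -0.0, -1.0]]
contact_force: [-6.2, -2.2, 19.1]
gripper_width: 0.017
grasp_force: 52.4
```

```bash
python3 st.py
```

```text
F [-6.2 -2.2 19.1] T [-0.33  1.21  0.32] turn 1.188 z [ 0.5595 -0.0308  0.1008] -0.39 11.425
box [264.5 211.2] [45.3 56. ] 72.58
```

apply_moves(
  plan=[
    [0,0,0,0.3,-1],
    [0,0,0,0.2,-1],
    [0,0,0,0,-1],
  ],
)

```text
clock: 11.85
tcp_pos: [0.5594, -0.0308, 0.1007]
tcp_rot: [[-0.107, 0.994, -0.0], [0.994, 0.107, -0.002], [-0.002, -0.0, -1.0]]
contact_force: [-6.9, -1.9, 18.3]
gripper_width: 0.0172
grasp_force: 52.5
```

```bash
python3 st.py
```

```text
F [-6.9 -1.9 18.3] T [-0.3   1.22  0.27] turn 1.237 z [ 0.5594 -0.0308  0.1007] -0.341 11.85
box [264.6 211.2] [45.3 56.3] 72.58
```

apply_moves(
  plan=[
    [0,0,0,0.3,-1],
    [0,0,0,0,-1],
  ],
)

```text
clock: 12.15
tcp_pos: [0.5594, -0.0308, 0.1007]
tcp_rot: [[-0.077, 0.997, -0.0], [0.997, 0.077, -0.002], [-0.002, -0.0, -1.0]]
contact_force: [-6.7, -1.8, 18.8]
gripper_width: 0.0172
grasp_force: 52.5
```

```bash
python3 st.py
```

```text
F [-6.7 -1.8 18.8] T [-0.29  1.23  0.27] turn 1.267 z [ 0.5594 -0.0308  0.1007] -0.311 12.15
box [264.6 211.2] [45.3 56.3] 72.58
```

apply_moves(
  plan=[
    [0,0,0,0.25,-1],
    [0,0,0,0,-1],
  ],
)

```text
clock: 12.45
tcp_pos: [0.5594, -0.0308, 0.1007]
tcp_rot: [[-0.053, 0.999, -0.0], [0.999, 0.053, -0.002], [-0.002, -0.0, -1.0]]
contact_force: [-6.1, -3.1, 19.5]
gripper_width: 0.0171
grasp_force: 52.6
```

```bash
python3 st.py; python3 - <<'E'
from h import *
a=optics.snapshot('scene')[120:250,190:320,::-1];b=optics.snapshot('wrist')[:,:,::-1]
cv2.imwrite('pics/k4.png',np.hstack([cv2.resize(a,(384,384),interpolation=cv2.INTER_CUBIC),b[:,60:440]]))
E
```

```text
F [-6.1 -3.1 19.5] T [-0.34  1.26  0.48] turn 1.291 z [ 0.5594 -0.0308  0.1007] -0.287 12.45
box [264.6 211.2] [45.3 56.3] 72.58
```

View pics/k4.png

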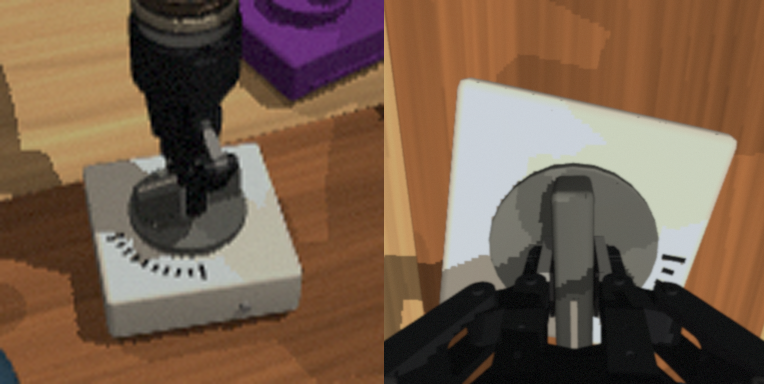

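apply_moves(
  plan=[
    [0,0,0,0.25,-1],
    [0,0,0,0,-1],
  ],
)

```text
clock: 12.85
tcp_pos: [0.5598, -0.0307, 0.1007]
tcp_rot: [[-0.028, 1.0, 0.001], [1.0, 0.028, -0.002], [-0.002, 0.001, -1.0]]
contact_force: [-5.5, -1.6, 17.2]
gripper_width: 0.017
grasp_force: 52.4
```

```bash
python3 st.py
```

```text
F [-5.5 -1.6 17.2] T [-0.25  1.05  0.47] turn 1.316 z [ 0.5598 -0.0307  0.1007] -0.262 12.85
box [264.5 211.2] [45.3 56. ] 72.58
```

The torque plateau indicates the end of travel. I'll ease the twist slightly and then let the knob rise.

apply_moves(
  plan=[
    [0,0,0,-0.2,-1],
    [0,0,-0.08,0,-1],
    [0,0,-0.08,0,-1],
    [0,0,0,0,-1],
  ],
)

```text
clock: 13.4
tcp_pos: [0.5598, -0.0307, 0.1053]
tcp_rot: [[-0.045, 0.999, 0.002], [0.999, 0.045, -0.001], [-0.001, 0.002, -1.0]]
contact_force: [-1.8, -2.1, 8.0]
gripper_width: 0.0177
grasp_force: 51.1
```

```bash
python3 st.py
```

```text
F [-1.8 -2.1  8. ] T [-0.39  0.22  0.07] turn 1.299 z [ 0.5598 -0.0307  0.1053] -0.28 13.4
box [264. 211.] [45.6 56. ] 73.61
```

apply_moves(
  plan=[
    [0,0,-0.08,0,-1],
    [0,0,0,0,-1],
  ],
)

```text
clock: 13.7
tcp_pos: [0.5597, -0.0306, 0.1075]
tcp_rot: [[-0.045, 0.999, 0.002], [0.999, 0.045, -0.001], [-0.001, 0.002, -1.0]]
contact_force: [1.9, -3.4, 5.0]
gripper_width: 0.0173
grasp_force: 50.7
```

apply_moves(
  plan=[
    [0,0,-0.02,0,-1],
    [0,0,0,0,-1],
  ],
)

```text
clock: 13.95
tcp_pos: [0.5596, -0.0306, 0.1079]
tcp_rot: [[-0.044, 0.999, 0.002], [0.999, 0.044, -0.001], [-0.001, 0.002, -1.0]]
contact_force: [3.2, -3.2, 4.3]
gripper_width: 0.0173
grasp_force: 50.6
```

apply_moves(
  plan=[
    [0,0,-0.02,0,-0.35],
    [0,0,0,0,-0.35],
    [0,0,0,0,1],
    [0,0,-0.2,0,1],
    [0,0,-0.8,0,1],
    [0,0,-0.95,0,1],
    [0,0,-0.95,0,1],
    [0,0,0,0,1],
  ],
)

```text
clock: 14.95
tcp_pos: [0.5607, -0.0304, 0.2287]
tcp_rot: [[-0.044, 0.999, 0.008], [0.999, 0.044, -0.001], [-0.002, 0.008, -1.0]]
contact_force: [0.1, 0.2, -0.1]
gripper_width: 0.0856
grasp_force: 0.0
```

```bash
python3 - <<'E'
from h import *
s=manip.get_state();c=optics.get_calibration('wrist');im=optics.snapshot('wrist')
cv2.imwrite('pics/w5.png',im[:,:,::-1]);print(s['tcp_pos'],s['clock'],s['contact_force']);np.save('c5.npy',c,allow_pickle=True)
E
```

```text
[ 0.56071413 -0.03042123  0.22870921] 14.95 [ 0.10019786  0.21066064 -0.09766394]
```

View pics/w5.png

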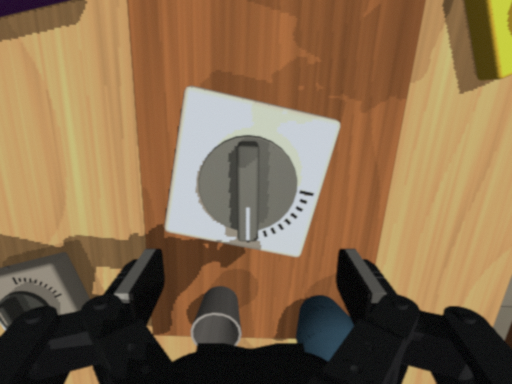

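Wrist view after release: the timer is in place, with the white line pointing down (248,240) past the last visible tick. I'll compute the angles.

```bash
python3 - <<'E'
from h import *
d=np.degrees
def yaw(a,b):
    v=b-a;return d(np.arctan2(v[1],v[0]))
def edges(c,im):
    h=cv2.cvtColor(im,cv2.COLOR_BGR2HSV);m=((h[...,1]<70)&(h[...,2]>120)).astype(np.uint8)
    n,l,st,ce=cv2.connectedComponentsWithStats(m)
    k=l[int(proj(c,[[.559,-.03,.086]])[0,1])-0,:]; 
    i=1+np.argmax(st[1:,4]*((abs(ce[1:,0]-250)<60)&(abs(ce[1:,1]-180)<60)))
    hu=cv2.convexHull(max(cv2.findContours((l==i).astype(np.uint8),0,1)[0],key=cv2.contourArea))
    q=cv2.approxPolyDP(hu,12,True)[:,0]
    P=np.array([ray(c,p,.086) for p in q]);print(q.tolist(),P.mean(0).round(4))
    for j in range(len(P)):print(round(yaw(P[j],P[(j+1)%len(P)]),1),round(np.linalg.norm(P[j]-P[(j+1)%len(P)]),3))
for k in(1,5):
    c=np.load(f'c{k}.npy',allow_pickle=True).item();im=cv2.imread(f'pics/w{k}.png');edges(c,im)
    Y,L=[],[]
    for y in(170,185,200,215,225):
        row=im[y,200:300].astype(int).sum(1);g=np.abs(np.diff(cv2.GaussianBlur(row[None].astype(np.float32),(5,1),0)[0]))
        print(y,[(200+i,int(g[i])) for i in np.argsort(-g)[:6]])
    # axis yaw of bar if vertical in image at its top
    print('bar yaw if column 244/250:',yaw(ray(c,(244 if k==1 else 249,150),.136),ray(c,(243.5 if k==1 else 248,228),.136)))
E
```

```text
[[311, 96], [321, 237], [187, 253], [158, 117]] [ 0.5583 -0.0298  0.086 ]
-5.2 0.144
-95.4 0.145
174.1 0.144
84.5 0.143
170 [(np.int64(290), 73), (np.int64(289), 71), (np.int64(254), 45), (np.int64(291), 44), (np.int64(220), 44), (np.int64(221), 41)]
185 [(np.int64(292), 74), (np.int64(293), 63), (np.int64(291), 51), (np.int64(220), 40), (np.int64(221), 39), (np.int64(233), 37)]
200 [(np.int64(290), 71), (np.int64(289), 69), (np.int64(291), 45), (np.int64(221), 44), (np.int64(222), 44), (np.int64(233), 39)]
215 [(np.int64(201), 91), (np.int64(240), 90), (np.int64(244), 84), (np.int64(206), 78), (np.int64(239), 66), (np.int64(245), 65)]
225 [(np.int64(213), 107), (np.int64(244), 93), (np.int64(240), 90), (np.int64(209), 88), (np.int64(210), 88), (np.int64(243), 73)]
bar yaw if column 244/250: -13.719048950829961
[[187, 87], [339, 122], [298, 256], [165, 229]] [ 0.56   -0.0281  0.086 ]
-9.9 0.143
-100.0 0.145
169.5 0.144
79.6 0.143
170 [(np.int64(295), 71), (np.int64(294), 70), (np.int64(296), 44), (np.int64(293), 40), (np.int64(228), 39), (np.int64(238), 37)]
185 [(np.int64(296), 78), (np.int64(297), 64), (np.int64(295), 55), (np.int64(238), 38), (np.int64(229), 37), (np.int64(228), 37)]
200 [(np.int64(293), 80), (np.int64(292), 64), (np.int64(294), 62), (np.int64(238), 37), (np.int64(229), 36), (np.int64(228), 35)]
215 [(np.int64(290), 117), (np.int64(295), 107), (np.int64(294), 96), (np.int64(291), 95), (np.int64(289), 94), (np.int64(296), 85)]
225 [(np.int64(281), 116), (np.int64(277), 116), (np.int64(278), 91), (np.int64(280), 91), (np.int64(282), 82), (np.int64(276), 81)]
bar yaw if column 244/250: -88.2473872351044
```

The bar sits 1.36 ± 0.02 rad from the timer's axis, which is the end of travel. The timer has moved about 2 mm and turned about 4.6°, and the robot is clear of it.

```bash
python3 -c "
from station import manip
print(manip.sign_off())"
```

```text
the job is handed in; nothing more can be done
None
```

The altar lamp's timer is started and handed in: the knob was turned to the stop, pushed in about 7 mm, turned to the end of its travel (about 1.36 rad by camera; nominal end 1.35) and let up and released at about 15 s on the clock, with the timer shifted about 2 mm and turned about 4.6° and the arm clear.

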